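Square a tube block into the corner nest and hold it

ROBOT

A 6-joint arm with a two-finger parallel gripper is mounted at the origin on a cart in front of the work surface, level with it; the furniture and walls round the work are solid. World frame = base frame: x ahead of the robot, y to its left, z up, the work surface at z = 0. Lengths are in m, angles in rad, forces in N, time in s.
With the tool pointing down it reaches from about 0.325 to 0.75 m from the base axis. Payload 7.6 kg.
Tool frame: the origin (TCP) lies midway between the tips of the shut fingers; the grasp point (between the pads) lies 19 mm behind it (manip.hold_point_z is the distance from the TCP to the grasp point, in m); z points along the fingers, y is the line along which they close (so a half turn about z gives the same grasp; the last joint's range is limited). The gripper opens to 85 mm and grips with 20 to 120 N. Pads are 22 mm wide; open, the fingers measure 114 mm over their backs; the gripper's body (76 mm by 85 mm) begins 54 mm behind the grasp point. The pads swing forward as they close: fully open they stand 13 mm farther back than shut.
Start: joints at [-1.189, 0.052, 1.401, -0, 1.689, -0.07], TCP at [0.229, -0.472, 0.195] pointing down, gripper open.
Joint ranges: [-2.9, 2.9], [-0.91, 2.17], [0.12, 2.37], [-1.06, 4.2], [0.26, 2.73], [-2.93, 2.93]. Speed limits (rad/s): [2.57, 2.57, 3.01, 3.14, 3.14, 3.14].

INTERFACE

Orientations are given as [roll, pitch, yaw] about the fixed x, y, z axes, in that order (R = Rz(yaw) Ry(pitch) Rx(roll)).
In Python, from plant import get_state, snapshot, camera_params, manip gives the robot as it stands. The module is installed in compiled form; this text tells all that it offers.
- The arm moves only by the tool play_rows, never from a script. Its argument "commands" is a list of rows, each a list of 5 numbers: the shift along the world's x, y, z in normalised numbers (1 is 1 m), then the turn about the world's z in fractions of the full range, 1 being pi rad, then the opening, from -1 (shut) to 1 (fully open). A call has 1 to 5 rows; each row is the pose to reach, as a shift and turn from the pose commanded when the call began; what a row does not reach only later rows make up. A row lasts 1/8 s, in which the tool goes at most 62.5 mm and 10.7 degrees, less where a joint would pass 70% of its speed; a pose out of reach is approached as far as the arm can. No shift or turn number may pass 1 either way. A call with a gripper value outside its range is refused whole. The fingers move at their own pace and stop on an object; "squeeze" is the grip in N (left out, the last holds). Time passes only in rows, so rows that repeat a pose let the fingers close. It gives the time, the measured TCP pose, the force, the opening and the grip force at its end, in the units of the state.
- get_state(): the state, without advancing time (a new reading comes with each control period).
- snapshot(name): name is "scene" or "top"; returns (picture, depth): 400x640x3 uint8, red, green, blue; 400x640 float32, m along the optical axis (not along the pixel's ray), 0 where there is no reading.
- camera_params(name): a dict with "fovy" (degrees; the focal length in pixels is half the picture's height over the tangent of half this angle, whatever the lens; pixels are square), "cx", "cy" (the principal point, pixels), "R" (3x3) and "t" (3): a world point X has camera coordinates R X + t. Camera axes: x right, y down, z forward; pixel columns grow to the right and rows downward; lengths in m; the calibration is good to about 2 mm. A picture is of the moment at which its call begins. camera_params takes no time and is no camera call.
- manip.sign_off(): hands the job in; it is judged then, once.
The state is a dict: "time": time; "joint_pos": joint angles; "joint_vel": joint speeds; "tau": joint torques, N m; "ee_pos": TCP position; "orientation": TCP orientation; "ft_force": force on the tool from outside, world axes, zero at the start; "ft_torque": the same for the moment, N m; "finger_gap": finger opening in m; "gripper_force": force on a finger pad.
Only numpy, scipy, OpenCV 4.12 (cv2) and the standard library are available. Lean on these libraries where they do the work, as an engineer would, in place of code of your own. Each camera call takes 0.05 s, during which the arm holds its last target. There are 200 camera calls.

TASK

First swing the raised stop bar of the metal corner nest down until it lies in its fork. Then take the blue tube block by its rib, set it flat on the nest plate with its long side along the stop bar, and press it lightly into the corner so that it touches the stop bar and the back fence at once. Finish like that, still gripping the rib and still pressing against both; leave the bottles, the stopper and the timer alone.

Things in the scene. Friction and masses are not known exactly. Their poses are not given: they have to be found in the camera images.
- nest: Fixed aluminium corner nest on the bench: plate 170 x 150 x 12 mm. Origin: centre of the underside; x runs away from the robot towards the back fence, y to the left towards the stop bar, z up. The plate top is 12 mm above the origin. The nest's place and yaw (within 0.25 rad) change from run to run. The fork catch, two small dark prongs at x = -60 mm, y = 52 mm, reaches 26 mm above the origin.
- back_fence (a point): Centre of the pressing face (looking to nest -x, the plane nest x = 45 mm) of the dark steel back fence fixed on the nest: 14 mm thick, 96 mm long along nest y (from y = -60 to +36 mm), 20 mm high above the plate.
- stop_bar (a joint): Hinge of the stop bar, rad: 0 = lying level in its fork (its end stop), growing as the free end rises; starts raised 0.5 to 1.0. The stiff hinge stays where it is left; a push of about 1 to 3 N near the free end moves it. The axis runs along nest y at the far end of the bar; the free end points to nest -x, towards the robot, and swings up and down in the nest's xz plane.
- stop_bar_axis (a point): Point on the hinge axis of the stop bar, at nest (72, 52, 22) mm. The bar is steel, 14 mm wide, 16 mm high, 136 mm long from here, then a bright red end tab to 168 mm (18 mm wide, 12 mm high). Closed, its top is 30 mm above the nest's origin and its inner face is the plane nest y = 45 mm.
- bar_push (a point): Point on the upper face of the stop bar, 110 mm from the hinge axis: push here to swing it down.
- corner (a point): Inner corner of the nest: where the planes of the closed stop bar and of the back fence meet the plate top, at nest (45, 45, 12) mm. Seated, the block's centre is 35 mm from it along nest -x and 29 mm along nest -y. Friction is about 0.6: pressing down on the plate resists sliding and adds to the felt push.
- tube_block: Loose blue tube block, 70 (own x) by 58 (own y) by 30 mm high, with dark wells, 0.25 to 0.45 kg, on the bench left of the nest, yaw within 0.5 rad. In the middle of its top an aluminium lifting rib 44 mm long (own x), 16 mm wide (own y), 24 mm high, so 54 mm in all. Origin: centre of the underside, z up. It may be seated either way round (half a turn).
- rib (a point): Centre of the lifting rib, 42 mm above the block's underside.
- stopper: Loose blue rubber stopper, 29 mm across, 26 mm high, beyond the block; leave alone. Origin: centre of its underside.
- buffer_10: Loose small bottle with a blue cap, 42 mm across, 98 mm high, at the back; leave alone. Origin: centre of its underside.
- timer: Loose white bench timer, 50 x 60 x 16 mm, at the back left; leave alone. Origin: centre of its underside.

How it is judged:
On the way, in this order (a step that is already met when the one before it is completed fails the run):
1. the stop bar is down in its fork, while the block is still away from the nest corner (value of joint stop_bar below 0.04 rad and horizontal distance between tube_block and corner above 0.09 m), for 0.2 s.
2. the block, gripped, is pressed against both the stop bar and the back fence (value of joint stop_bar below 0.04 rad and contact force between tube_block and nest_c5 between 1.5 and 45 N and contact force between tube_block and stop_bar_c0 between 1.5 and 45 N and contact force between the fingers and tube_block above 3 N and angle between the x axis of tube_block and the x axis of nest, either way round below 0.06 rad and angle between tube_block's own z axis and vertical below 0.06 rad and z of tube_block in the frame of nest between 0.009 and 0.015 m and x of tube_block in the frame of nest between 0.006 and 0.014 m and y of tube_block in the frame of nest between 0.012 and 0.02 m and linear speed of tube_block below 0.01 m/s), for 0.2 s.
At the end, for the whole second after the job is handed in: Stop bar down (below 0.04 rad); block flat on the plate (tilt below 0.06 rad, within 3 mm), long side along the bar within 0.06 rad, centre within 4 mm of its seat, at rest, pressed with 1.5 to 45 N against each of bar and back fence, fingers still holding it (over 3 N) (all of step 2); the arm keeps its last pose, push and grip.
It fails at once if the loose bottle, the stopper or the timer is pushed away (30 mm) or tipped (distance of any of stopper, buffer_10, timer from where it was at the start of the episode above 0.03 m or angle between any of stopper, buffer_10, timer's own z axis and vertical above 0.4 rad).
It also fails if it takes over 53 s, if anything falls off the work surface, if the arm or the gripper's body presses on something with over 40 N, if the wrist force passes 120 N, or if a joint passes its speed limit or range.

## Working session

There is one attempt and no reset: what is moved stays moved. The work goes in short steps, Python scripts to look and compute and a tool call to move; the robot and the scene stay as the last step left them, time stands still between calls to the robot, and variables do not carry over. Pictures are saved under pics/ and viewed, at most 10 in all, crops included, and the job is handed in when it is done.

Besides the shell and the picture viewer there is one more tool, called in YAML: its name, and indented under it one key for each argument. play_rows: Moves the arm, as the interface text tells. Its arguments: {"type":"object","properties":{"commands":{"type":"array","items":{"type":"array","items":{"type":"number"}}},"squeeze":{"type":"number"}},"required":["commands"]}

```bash
mkdir -p pics; cat > h.py <<'E'
import numpy as np, cv2
from plant import get_state, snapshot, camera_params, manip
def cloud(name):
    im,d=snapshot(name); p=camera_params(name)
    f=200/np.tan(np.radians(p["fovy"])/2)
    v,u=np.mgrid[:400,:640]
    c=np.stack([(u-p["cx"])/f*d,(v-p["cy"])/f*d,d],-1)
    return im,d,(c-np.array(p["t"]))@np.array(p["R"])
E
python3 - <<'E'
from h import *
s=get_state(); print({k:np.round(v,3) for k,v in s.items()})
for n in("scene","top"):
    im,d,X=cloud(n); cv2.imwrite(f"pics/{n}0.png",im[...,::-1]); np.savez(f"{n}0.npz",im=im,d=d,X=X)
    print(n,camera_params(n))
E
```

```text
{'time': np.float64(0.0), 'joint_pos': array([-1.189,  0.053,  1.402,  0.   ,  1.689, -0.07 ]), 'joint_vel': array([0.001, 0.001, 0.001, 0.002, 0.   , 0.001]), 'tau': array([-1.0000e-03, -3.8167e+01, -3.6018e+01, -0.0000e+00,  6.0000e-03,
       -0.0000e+00]), 'ee_pos': array([ 0.229, -0.472,  0.194]), 'orientation': array([-3.14 , -0.   ,  0.452]), 'ft_force': array([ 0.041,  0.278, -0.352]), 'ft_torque': array([-0.017, -0.041,  0.033]), 'gripper_force': np.float64(0.0), 'finger_gap': np.float64(0.086)}
scene {'fovy': 50.3596175034671, 'cx': 314.17395052823423, 'cy': 197.5408149314501, 'R': array([[ 0.85643749, -0.51622156, -0.00548851],
       [-0.28545607, -0.46467405, -0.83820812],
       [ 0.43015074,  0.71943959, -0.54532286]]), 't': array([-0.6090766 ,  0.06469186,  0.84664144])}
top {'fovy': 45.43894226664225, 'cx': 323.09642130956865, 'cy': 200.3342663085541, 'R': array([[-0.01930157, -0.9996866 ,  0.01594183],
       [-0.98123991,  0.01588146, -0.19213539],
       [ 0.191822  , -0.01935128, -0.98123894]]), 't': array([-0.2811218 ,  0.55566618,  0.88151474])}
```

View pics/scene0.png

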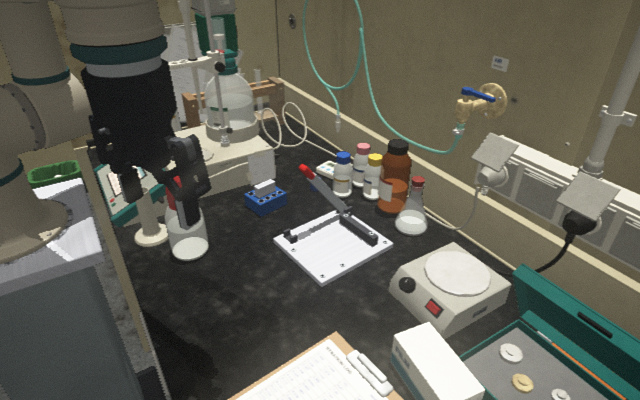

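View pics/top0.png

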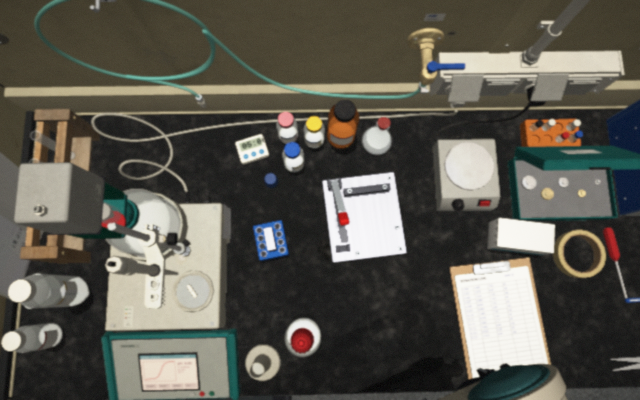

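The scene picture shows the nest with its raised bar and red tab at about (305,170), and the block at (265,200). In the top view the plate is at (363,217), the fence at (367,188), the red tab at (343,218), the block at (269,240) and the stopper at (270,179).

```bash
cat > m.py <<'E'
from h import *
z=np.load("top0.npz"); im,X=z["im"].astype(int),z["X"]
def win(u0,u1,v0,v1):
    w=np.zeros((400,640),bool); w[v0:v1,u0:u1]=1; return w
r,g,b=im[...,0],im[...,1],im[...,2]
def rect(P):
    (c,wh,a)=cv2.minAreaRect(P[:,:2].astype(np.float32)); return np.round(c,4),np.round(wh,4),round(a,2)
pl=win(310,420,160,270)&(im.min(-1)>130)&(X[...,2]>0)&(X[...,2]<0.022)
print("plate",pl.sum(),np.median(X[pl],0),rect(X[pl]))
fe=win(335,400,175,205)&(im.max(-1)<110)&(X[...,2]>0.026)&(X[...,2]<0.045)
print("fence",fe.sum(),np.median(X[fe],0),rect(X[fe]))
red=win(325,360,205,235)&(r>130)&(g<70)
print("tab",red.sum(),X[red].mean(0),X[red].min(0),X[red].max(0))
bar=win(325,352,175,262)&(X[...,2]>0.03)
for v in range(178,236,6):
    q=bar.copy(); q[:v]=0;q[v+1:]=0
    if q.any(): print(v,np.round(np.median(X[q],0),4),q.sum())
W=win(245,295,210,268)
t=W&(X[...,2]>0.022)&(X[...,2]<0.04); print("blocktop",t.sum(),np.median(X[t],0),rect(X[t]))
rb=W&(X[...,2]>0.046)&(X[...,2]<0.065); print("rib",rb.sum(),np.median(X[rb],0),rect(X[rb]))
for n,(u,v) in dict(stopper=(270,179),buf=(293,153),timer=(252,149),fork=(336,253),redcap=(302,340),tan=(262,362)).items(): print(n,np.round(X[v,u],3))
E
python3 m.py; python3 -c "
import cv2
a=cv2.imread('pics/top0.png')[160:280,240:420]; cv2.imwrite('pics/c0.png',cv2.resize(a,None,fx=4.4,fy=4.4,interpolation=2))"
```

```text
plate 4962 [ 0.51237681 -0.38158782  0.01171579] (array([ 0.5269, -0.3743]), array([0.1735, 0.1514]), 6.03)
fence 227 [ 0.57584334 -0.37879622  0.03129587] (array([ 0.5768, -0.3721]), array([0.1016, 0.0325]), 80.68)
tab 98 [ 0.49947658 -0.32296039  0.14939508] [ 0.48884134 -0.33029137  0.01359326] [ 0.51342189 -0.31552759  0.15954188]
178 [ 0.6004 -0.3266  0.0347] 3
184 [ 0.5875 -0.3159  0.0373] 13
190 [ 0.5699 -0.3232  0.0614] 16
196 [ 0.5527 -0.319   0.0863] 9
202 [ 0.5367 -0.3192  0.1082] 9
208 [ 0.5222 -0.3217  0.1258] 9
214 [ 0.5086 -0.3225  0.1422] 11
220 [ 0.4956 -0.3244  0.157 ] 11
226 [ 0.3707 -0.2728  0.9762] 1
232 [ 0.3707 -0.2728  0.9762] 1
blocktop 835 [ 0.47572723 -0.18910917  0.02977436] (array([ 0.4778, -0.1858]), array([0.0701, 0.0579]), 11.01)
rib 193 [ 0.47680008 -0.18664297  0.05325686] (array([ 0.4777, -0.1857]), array([0.0438, 0.016 ]), 11.15)
stopper [ 0.603 -0.184  0.025]
buf [ 0.635 -0.234  0.098]
timer [ 0.67  -0.146  0.017]
fork [ 0.451 -0.316  0.012]
redcap [ 0.297 -0.25   0.166]
tan [ 0.254 -0.176  0.087]
```

View pics/c0.png

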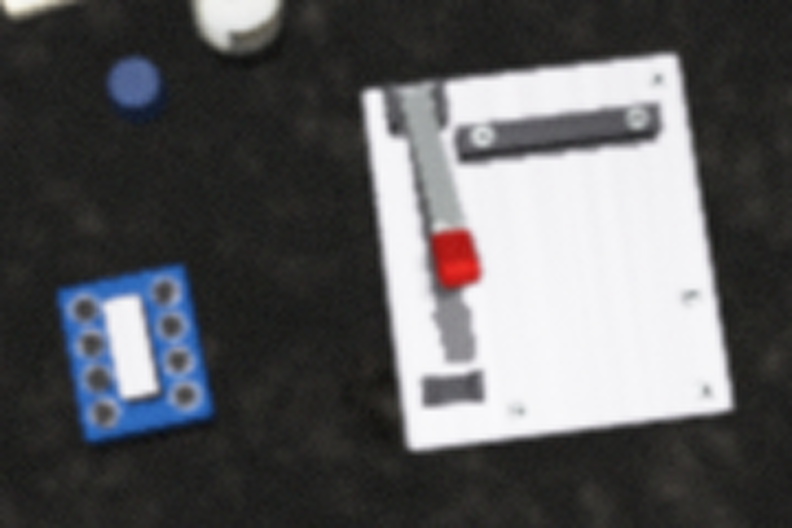

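Units first: turns go in shares of pi rad. So -0.35 rad / 3.1416 = -0.1114.

play_rows:
  commands:
    - [0.055, 0.025, 0.01, -0.0541, -1]
    - [0.11, 0.05, 0.01, -0.1114, -1]
    - [0.165, 0.08, 0.01, -0.1114, -1]
    - [0.22, 0.105, 0.01, -0.1114, -1]
    - [0.27, 0.13, 0.01, -0.1114, -1]
  squeeze: 40

```text
time: 0.72
ee_pos: [0.5008, -0.341, 0.2041]
orientation: [-3.141, 0.001, 0.102]
ft_force: [0.1, -0.4, -0.2]
finger_gap: -0.0
gripper_force: 0.0
```

play_rows:
  commands:
    - [0.045, 0.022, -0.01, 0, -1]
    - [0.045, 0.022, -0.03, 0, -1]
    - [0.045, 0.022, -0.05, 0, -1]
    - [0.045, 0.022, -0.05, 0, -1]

```text
time: 1.23
ee_pos: [0.5433, -0.3196, 0.152]
orientation: [-3.139, 0.004, 0.102]
ft_force: [0.0, -0.4, 0.2]
finger_gap: 0.0001
gripper_force: 0.0
```

play_rows:
  commands:
    - [0, -0.001, -0.03, 0, -1]
    - [-0.01, -0.002, -0.042, 0, -1]
    - [-0.022, -0.003, -0.051, 0, -1]
    - [-0.03, -0.004, -0.06, 0, -1]
    - [-0.036, -0.005, -0.069, 0, -1]

```text
time: 1.85
ee_pos: [0.5076, -0.3259, 0.0866]
orientation: [3.14, 0.0, 0.101]
ft_force: [-10.5, 1.2, 12.8]
finger_gap: 0.0001
gripper_force: 6.7
```

play_rows:
  commands:
    - [-0.006, 0, -0.01, 0, -1]
    - [-0.011, -0.001, -0.02, 0, -1]
    - [-0.014, -0.001, -0.03, 0, -1]
    - [-0.017, -0.001, -0.04, 0, -1]
    - [-0.018, -0.002, -0.048, 0, -1]

```text
time: 2.48
ee_pos: [0.49, -0.3271, 0.0367]
orientation: [-3.141, 0.0, 0.102]
ft_force: [-0.6, -0.4, 1.2]
finger_gap: -0.0001
gripper_force: 0.4
```

play_rows:
  commands:
    - [0, 0, -0.004, 0, -1]
    - [0, 0, -0.007, 0, -1]
    - [0, 0, -0.009, 0, -1]
    - [0, 0, -0.009, 0, -1]

```text
time: 2.98
ee_pos: [0.4903, -0.3273, 0.0286]
orientation: [3.141, -0.0, 0.102]
ft_force: [-0.6, 0.6, -0.1]
finger_gap: 0.0
gripper_force: 0.0
```

```bash
python3 - <<'E'
from h import *
im,d,X=cloud("scene"); cv2.imwrite("pics/s1.png",cv2.resize(im[180:300,250:410,::-1],None,fx=4.5,fy=4.5,interpolation=2))
print(get_state()['ft_force'])
E
```

```text
[-0.54552292 -0.05238891 -0.39224105]
```

View pics/s1.png

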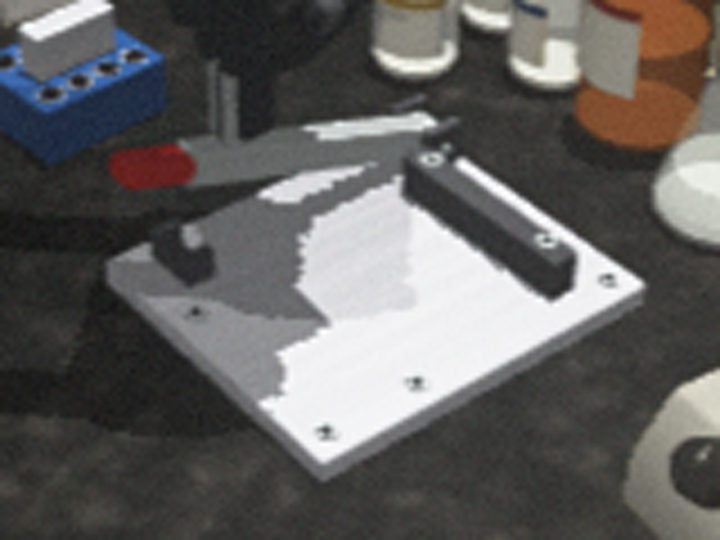

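The crop shows the bar still raised a little, its red tab at crop (150,165) above the fork at (185,250). The fingertips are behind the bar, so they slid off its outer side. I'll measure this before correcting.

```bash
cat > nest.py <<'E'
from h import *
C=np.array([.5269,-.3743,0]); a=.105
Rn=np.array([[np.cos(a),-np.sin(a),0],[np.sin(a),np.cos(a),0],[0,0,1]])
E
python3 - <<'E'
from nest import *
for n in("scene","top"):
    im,d,X=cloud(n); N=(X-C)@Rn; i=im.astype(int)
    k=(d>0)&(N[...,0]>-.12)&(N[...,0]<-.04)&(abs(N[...,1]-.045)<.06)&(i[...,0]>80)&(i[...,1]<60)
    print(n,"tab",k.sum(),*(np.round(np.percentile(N[k],[5,50,95],axis=0),4) if k.any() else []))
    for x in np.arange(-.06,.07,.02):
        k=(d>0)&(abs(N[...,0]-x)<.004)&(abs(N[...,1]-.05)<.03)&(N[...,2]>.018)&(N[...,2]<.09)
        if k.sum()>3: print(round(x,2),k.sum(),np.round(np.percentile(N[k][:,1:],[5,50,95],axis=0),4).tolist())
    k=(d>0)&(abs(N[...,0]-.045)<.03)&(abs(N[...,1]+.012)<.04)&(N[...,2]>.029)&(N[...,2]<.04)
    print("fence top",np.percentile(N[k],[2,50,98],axis=0))
print(((get_state()['ee_pos']-C)@Rn))
E
```

```text
scene tab 141 [-0.0899  0.0415  0.0635] [-0.0778  0.0449  0.0712] [-0.0623  0.0561  0.0764]
-0.06 79 [[0.0362, 0.0195], [0.0443, 0.0268], [0.0621, 0.0699]]
-0.04 120 [[0.0364, 0.0539], [0.0442, 0.0757], [0.0554, 0.0879]]
-0.02 27 [[0.043, 0.0429], [0.0452, 0.0536], [0.0485, 0.0586]]
0.0 37 [[0.043, 0.0378], [0.0451, 0.0486], [0.0577, 0.0529]]
0.02 37 [[0.0428, 0.0314], [0.0455, 0.0436], [0.0574, 0.0471]]
0.04 51 [[0.0231, 0.0187], [0.0443, 0.0317], [0.054, 0.0401]]
0.06 39 [[0.0353, 0.025], [0.0448, 0.0321], [0.0615, 0.0344]]
fence top [[ 0.04255803 -0.05033726  0.02937007]
 [ 0.04861024 -0.0136477   0.03144403]
 [ 0.05693521  0.02494049  0.03397894]]
top tab 145 [-0.087   0.046   0.0672] [-0.0732  0.0531  0.073 ] [-0.0588  0.06    0.0777]
-0.06 52 [[0.0393, 0.0237], [0.054, 0.0681], [0.0651, 0.0716]]
fence top [[ 0.05252959 -0.05160581  0.03212445]
 [ 0.0550272  -0.0495883   0.03253846]
 [ 0.05540721 -0.0476739   0.03427695]]
[-0.03143988  0.05054292  0.02874057]
```

```bash
python3 - <<'E'
from nest import *
im,d,X=cloud("scene"); im2,d2,X2=cloud("top")
a=cv2.resize(im[150:240,260:350,::-1],(400,400),interpolation=2); b=cv2.resize(im2[160:280,300:420,::-1],(400,400),interpolation=2)
cv2.imwrite("pics/s2.png",np.hstack([a,b]))
N=(X-C)@Rn
for v in range(192,222,3):
    print(v,[(u,*np.round(N[v,u]*1000).astype(int).tolist()) for u in range(292,313,4)])
E
```

```text
192 [(292, 44, 200, -1), (296, -44, 54, 107), (300, -43, 42, 112), (304, -39, 36, 113), (308, -43, 18, 124), (312, -42, 7, 129)]
195 [(292, 36, 188, 1), (296, -38, 62, 94), (300, -44, 41, 107), (304, -38, 37, 107), (308, -43, 19, 118), (312, -36, 16, 116)]
198 [(292, 31, 181, -1), (296, -38, 63, 87), (300, -41, 45, 98), (304, -38, 38, 100), (308, -29, 38, 96), (312, 65, 152, 0)]
201 [(292, 23, 170, 0), (296, 29, 163, 0), (300, -42, 44, 92), (304, -39, 36, 95), (308, -30, 37, 91), (312, 58, 143, 0)]
204 [(292, 15, 158, 1), (296, 23, 154, 0), (300, -42, 45, 85), (304, -38, 38, 87), (308, -31, 35, 86), (312, 52, 135, -1)]
207 [(292, 9, 150, 0), (296, 16, 144, 1), (300, -43, 44, 79), (304, -39, 37, 81), (308, -29, 38, 76), (312, 43, 123, 1)]
210 [(292, 4, 142, -1), (296, -43, 58, 65), (300, -42, 45, 72), (304, -38, 39, 73), (308, -26, 42, 67), (312, -12, 50, 56)]
213 [(292, -57, 49, 69), (296, -50, 47, 67), (300, -43, 45, 65), (304, -34, 45, 62), (308, -26, 43, 59), (312, -16, 44, 54)]
216 [(292, -62, 42, 68), (296, -53, 42, 65), (300, -43, 44, 59), (304, -32, 47, 53), (308, -25, 44, 51), (312, -15, 45, 47)]
219 [(292, -62, 42, 62), (296, -52, 45, 56), (300, -43, 44, 53), (304, -32, 47, 46), (308, -25, 45, 44), (312, 18, 89, 0)]
```

View pics/s2.png

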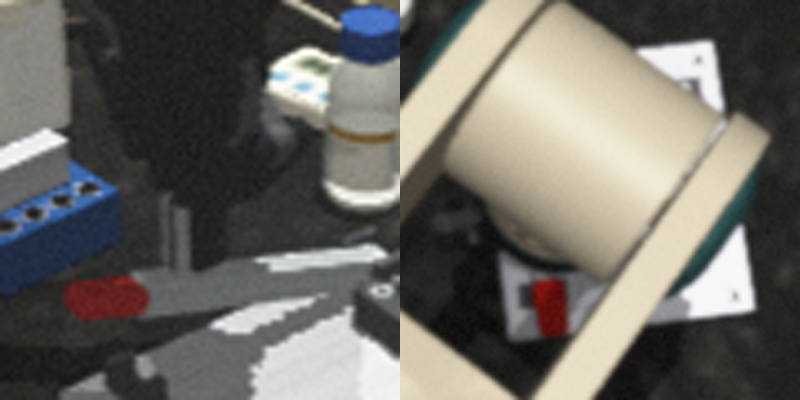

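The left half shows the fingertips entering the bar's width at about (180,265): the bar has wedged between the shut pads. I'll open the fingers, lift, turn the tool a quarter turn so the slit lies across the bar, and push again.

play_rows:
  commands:
    - [0, 0, 0, 0, 0.0]
    - [0, 0, 0, 0, 0.0]
    - [0, 0, 0, 0, 0.0]
    - [0, 0, 0.01, 0, 0.0]
    - [0, 0, 0.02, 0, 0.0]

```text
time: 3.85
ee_pos: [0.4904, -0.3275, 0.0496]
orientation: [3.141, -0.0, 0.102]
ft_force: [0.0, -0.6, -0.1]
finger_gap: 0.0427
gripper_force: 0.0
```

Scaled: 0.64 rad / 3.1416 = 0.2037.

play_rows:
  commands:
    - [0, 0, 0.03, 0, 0.0]
    - [0, 0, 0.06, 0.0318, -1.0]
    - [0, 0, 0.07, 0.0891, -1.0]
    - [0, 0, 0.07, 0.1464, -1.0]
    - [0, 0, 0.07, 0.2037, -1.0]

```text
time: 4.47
ee_pos: [0.4905, -0.3275, 0.1199]
orientation: [3.14, -0.0, 0.748]
ft_force: [0.3, -0.1, -0.4]
finger_gap: 0.0
gripper_force: 0.0
```

Scaled: 0.93 rad / 3.1416 = 0.296.

play_rows:
  commands:
    - [0, 0, 0, 0.0573, -1]
    - [0, 0, 0, 0.1146, -1]
    - [0, 0, 0, 0.1719, -1]
    - [0, 0, 0, 0.2292, -1]
    - [0, 0, 0, 0.296, -1]

```text
time: 5.1
ee_pos: [0.4905, -0.3275, 0.1197]
orientation: [3.141, 0.001, 1.655]
ft_force: [-0.3, 0.7, 0.6]
finger_gap: 0.0002
gripper_force: 0.0
```

```bash
python3 - <<'E'
from nest import *
im,d,X=cloud("scene"); N=(X-C)@Rn; i=im.astype(int)
k=(d>0)&(N[...,0]>-.12)&(N[...,0]<-.01)&(abs(N[...,1]-.045)<.06)&(i[...,0]>80)&(i[...,1]<60)
print("tab",k.sum(),np.round(np.percentile(N[k],[5,50,95],axis=0),4))
for x in np.arange(-.06,.05,.02):
    k=(d>0)&(abs(N[...,0]-x)<.004)&(abs(N[...,1]-.05)<.03)&(N[...,2]>.018)&(N[...,2]<.08)
    if k.sum()>3: print(round(x,2),k.sum(),np.round(np.percentile(N[k][:,1:],[5,50,95],axis=0),4).tolist())
cv2.imwrite("pics/s3.png",cv2.resize(im[100:260,230:430,::-1],None,fx=3.5,fy=3.5,interpolation=2))
s=get_state();print(((s['ee_pos']-C)@Rn),s['orientation'],s['joint_pos'])
E
```

```text
tab 141 [[-0.0897  0.0416  0.0642]
 [-0.0776  0.0449  0.0719]
 [-0.062   0.0554  0.0766]]
-0.06 77 [[0.0365, 0.0196], [0.0449, 0.0551], [0.062, 0.0702]]
-0.04 43 [[0.0433, 0.0514], [0.0444, 0.0615], [0.0561, 0.0653]]
-0.02 38 [[0.0432, 0.0454], [0.0445, 0.0561], [0.0563, 0.0597]]
0.0 33 [[0.0427, 0.0381], [0.0448, 0.0496], [0.0567, 0.0535]]
0.02 30 [[0.0432, 0.0313], [0.045, 0.0426], [0.0567, 0.0469]]
0.04 47 [[0.0223, 0.0203], [0.0442, 0.0307], [0.0542, 0.0396]]
[-0.03136994  0.05035213  0.11967342] [3.14060947e+00 8.72665205e-04 1.66298085e+00] [-6.51420754e-01  2.66127295e-01  1.31254273e+00  2.32530815e-05
  1.56160822e+00 -7.43605905e-01]
```

View pics/s3.png

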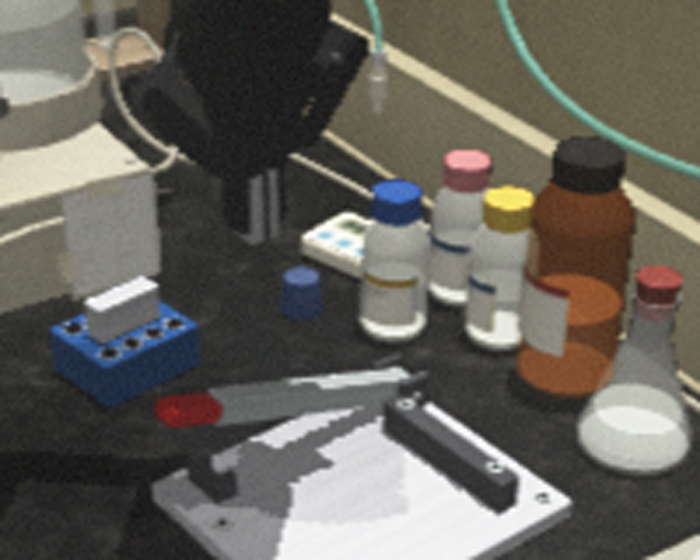

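The picture shows the bar free at about 0.3 rad, its tab at crop (190,408), with the gripper now turned across it. I'll push straight down.

play_rows:
  commands:
    - [0, 0.001, -0.03, 0, -1]
    - [0, 0.001, -0.045, 0, -1]
    - [0, 0.001, -0.055, 0, -1]
    - [0, 0.001, -0.06, 0, -1]
    - [0, 0.001, -0.065, 0, -1]

```text
time: 5.78
ee_pos: [0.4906, -0.3266, 0.0541]
orientation: [3.141, 0.001, 1.649]
ft_force: [1.1, 0.1, -0.8]
finger_gap: -0.0001
gripper_force: 0.0
```

play_rows:
  commands:
    - [0, 0, -0.005, 0, -1]
    - [0, 0, -0.01, 0, -1]
    - [0, 0, -0.014, 0, -1]
    - [0, 0, -0.018, 0, -1]
    - [0, 0, -0.02, 0, -1]

```text
time: 6.4
ee_pos: [0.4902, -0.3263, 0.0333]
orientation: [-3.141, -0.0, 1.649]
ft_force: [1.0, -0.2, -0.3]
finger_gap: 0.0
gripper_force: 0.0
```

```bash
cat > bar.py <<'E'
from nest import *
im,d,X=cloud("scene"); N=(X-C)@Rn; i=im.astype(int)
k=(d>0)&(N[...,0]>-.12)&(N[...,0]<-.01)&(abs(N[...,1]-.045)<.06)&(i[...,0]>80)&(i[...,1]<60)
print("tab",k.sum(),np.round(np.percentile(N[k],[5,50,95],axis=0),4))
for x in np.arange(-.08,.05,.02):
    k=(d>0)&(abs(N[...,0]-x)<.004)&(abs(N[...,1]-.05)<.03)&(N[...,2]>.018)&(N[...,2]<.1)
    if k.sum()>3: print(round(x,2),k.sum(),np.round(np.percentile(N[k][:,1:],[5,50,95],axis=0),4).tolist())
s=get_state();print(((s['ee_pos']-C)@Rn),s['ft_force'])
E
python3 bar.py; python3 - <<'E'
from h import *
im,_=snapshot("scene")
cv2.imwrite("pics/s4.png",cv2.resize(im[120:270,240:400,::-1],None,fx=4,fy=4,interpolation=2))
E
```

```text
tab 140 [[-0.0894  0.0417  0.0639]
 [-0.0782  0.045   0.0718]
 [-0.0621  0.0551  0.0764]]
-0.08 36 [[0.0415, 0.0659], [0.0434, 0.0735], [0.0562, 0.0763]]
-0.06 75 [[0.0362, 0.0205], [0.0456, 0.0263], [0.062, 0.0697]]
-0.04 114 [[0.0395, 0.0525], [0.0444, 0.0797], [0.0542, 0.0972]]
-0.02 59 [[0.0424, 0.0446], [0.0441, 0.0578], [0.0525, 0.0971]]
0.0 34 [[0.0431, 0.0375], [0.0452, 0.0495], [0.0572, 0.0526]]
0.02 32 [[0.043, 0.0309], [0.0448, 0.0428], [0.0569, 0.0472]]
0.04 50 [[0.0215, 0.0193], [0.0436, 0.0298], [0.0523, 0.0403]]
[-0.03158556  0.05167065  0.03313459] [-0.32313865 -0.68756225  0.39187299]
```

View pics/s4.png

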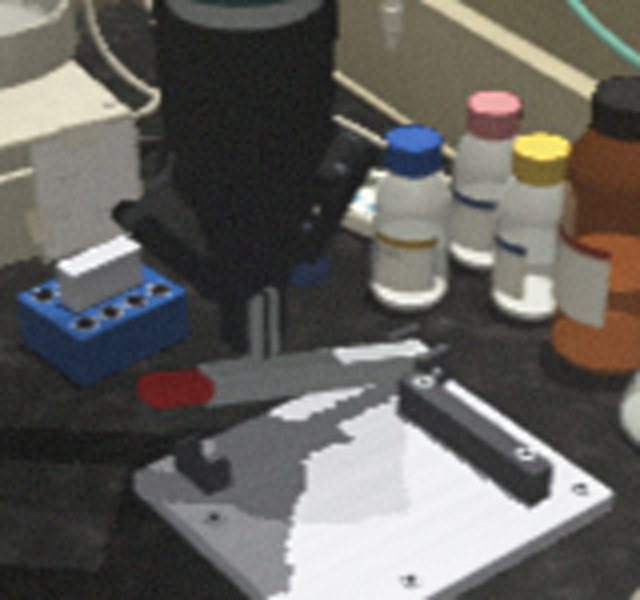

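```bash
python3 - <<'E'
from nest import *
p=camera_params("scene"); f=200/np.tan(np.radians(p["fovy"])/2)
def pr(P):
    c=p["R"]@np.array(P)+p["t"]; return p["cx"]+f*c[0]/c[2],p["cy"]+f*c[1]/c[2]
print("tip s3", pr([.4905,-.3275,.1197])); 
s=get_state(); print("now",pr(s['ee_pos']), s['ee_pos'])
im,d,X=cloud("scene"); N=(X-C)@Rn
for v in range(196,222,2): print(v,[(u,*np.round(N[v,u]*1000).astype(int).tolist(),im[v,u].tolist()) for u in (296,302,306,310)])
E
```

```text
tip s3 (np.float64(302.5998944363608), np.float64(184.34285211738427))
now (np.float64(303.0339954186879), np.float64(223.14118488410486)) [ 0.49013355 -0.3262605   0.03336726]
196 [(296, -43, 55, 98, [24, 28, 24]), (302, -37, 44, 100, [71, 70, 69]), (306, -32, 40, 100, [43, 46, 45]), (310, -19, 45, 93, [37, 36, 37])]
198 [(296, -45, 52, 95, [33, 33, 36]), (302, -38, 43, 97, [68, 68, 70]), (306, -32, 39, 97, [44, 47, 45]), (310, -20, 44, 89, [37, 36, 38])]
200 [(296, -44, 53, 90, [39, 40, 40]), (302, -38, 44, 92, [71, 72, 73]), (306, -33, 39, 93, [43, 44, 45]), (310, -21, 43, 86, [36, 37, 37])]
202 [(296, -44, 54, 85, [30, 32, 32]), (302, -37, 45, 87, [70, 67, 68]), (306, -33, 39, 89, [53, 56, 56]), (310, -21, 43, 81, [43, 41, 43])]
204 [(296, -44, 55, 80, [35, 35, 36]), (302, -39, 43, 84, [63, 65, 63]), (306, -32, 40, 84, [50, 50, 51]), (310, -21, 43, 77, [44, 46, 43])]
206 [(296, 18, 148, 0, [49, 49, 48]), (302, -39, 43, 80, [63, 67, 66]), (306, -32, 40, 79, [40, 42, 44]), (310, 43, 130, -1, [54, 52, 52])]
208 [(296, 14, 141, 1, [52, 52, 52]), (302, -37, 46, 74, [88, 91, 90]), (306
[... 232 characters left out ...]
, 95, 91]), (302, -36, 47, 64, [92, 95, 95]), (306, -28, 46, 60, [90, 95, 92]), (310, -19, 46, 57, [101, 102, 100])]
214 [(296, -51, 45, 66, [97, 98, 98]), (302, -39, 43, 62, [96, 100, 101]), (306, -29, 45, 57, [98, 103, 100]), (310, -20, 44, 54, [98, 102, 100])]
216 [(296, -51, 46, 61, [97, 101, 103]), (302, -38, 45, 56, [99, 101, 99]), (306, -29, 45, 53, [100, 102, 102]), (310, -21, 44, 50, [101, 106, 106])]
218 [(296, -52, 44, 59, [101, 106, 103]), (302, -40, 43, 54, [99, 100, 102]), (306, -29, 45, 48, [96, 97, 98]), (310, -19, 46, 43, [101, 102, 102])]
220 [(296, -52, 44, 54, [97, 103, 102]), (302, 0, 100, -1, [75, 74, 75]), (306, 6, 95, -1, [54, 53, 54]), (310, 12, 89, 0, [59, 57, 59])]
```

The fingertip in s3 is at crop (262,240), i.e. scene row about 168, but the reported TCP projects to row 184. So the real tips sit about 35 mm above the reported TCP, and the fingers are only just resting on the bar. I'll go on down while watching the force.

play_rows:
  commands:
    - [0, 0, -0.005, 0, -1]
    - [0, 0, -0.01, 0, -1]
    - [0, 0, -0.014, 0, -1]
    - [0, 0, -0.014, 0, -1]

```text
time: 7.05
ee_pos: [0.49, -0.3261, 0.019]
orientation: [-3.141, -0.001, 1.649]
ft_force: [0.2, 0.6, -0.4]
finger_gap: -0.0001
gripper_force: 0.0
```

```bash
python3 bar.py
```

```text
tab 143 [[-0.0932  0.0417  0.0536]
 [-0.0807  0.0456  0.06  ]
 [-0.0654  0.0551  0.064 ]]
-0.08 36 [[0.0415, 0.0536], [0.0447, 0.0612], [0.055, 0.0637]]
-0.06 82 [[0.0363, 0.0195], [0.0446, 0.0451], [0.0621, 0.0598]]
-0.04 135 [[0.0388, 0.0449], [0.044, 0.0694], [0.0544, 0.0959]]
-0.02 55 [[0.0382, 0.0378], [0.0438, 0.0633], [0.0466, 0.0958]]
0.0 38 [[0.043, 0.0311], [0.0449, 0.0415], [0.0541, 0.0476]]
0.02 32 [[0.0437, 0.0267], [0.0451, 0.0387], [0.0565, 0.0427]]
0.04 51 [[0.0225, 0.0206], [0.0442, 0.0292], [0.0535, 0.0377]]
[-0.03154627  0.05166129  0.01933074] [ 0.01455066 -0.43277092 -0.38056248]
```

The bar moved down, so the 35 mm tip offset is real. Continuing.

play_rows:
  commands:
    - [0, 0, -0.005, 0, -1]
    - [0, 0, -0.01, 0, -1]
    - [0, 0, -0.014, 0, -1]
    - [0, 0, -0.018, 0, -1]
    - [0, 0, -0.02, 0, -1]

```text
time: 7.72
ee_pos: [0.4901, -0.3263, -0.0007]
orientation: [-3.141, -0.0, 1.649]
ft_force: [-0.7, 0.7, -0.6]
finger_gap: 0.0002
gripper_force: 0.3
```

play_rows:
  commands:
    - [0, 0, -0.002, 0, -1]
    - [0, 0, -0.004, 0, -1]
    - [0, 0, -0.004, 0, -1]

```text
time: 8.1
ee_pos: [0.4902, -0.3263, -0.0045]
orientation: [3.142, -0.0, 1.649]
ft_force: [-0.7, 0.8, 0.0]
finger_gap: -0.0
gripper_force: 0.0
```

```bash
python3 bar.py
```

```text
tab 154 [[-0.097   0.0415  0.0218]
 [-0.0841  0.046   0.0288]
 [-0.0688  0.0561  0.0309]]
-0.08 39 [[0.0421, 0.0206], [0.0446, 0.0292], [0.0555, 0.0311]]
-0.06 86 [[0.036, 0.0214], [0.0399, 0.0317], [0.0551, 0.0937]]
-0.04 168 [[0.0376, 0.0231], [0.0437, 0.053], [0.056, 0.0882]]
-0.02 85 [[0.0341, 0.0217], [0.0423, 0.0621], [0.0447, 0.0972]]
0.0 76 [[0.0368, 0.0227], [0.0419, 0.0831], [0.0558, 0.0986]]
0.02 29 [[0.0427, 0.0197], [0.0459, 0.0293], [0.0569, 0.031]]
0.04 47 [[0.0213, 0.0195], [0.0442, 0.0271], [0.055, 0.031]]
[-0.03140587  0.05158405 -0.00445037] [-0.1899456  -0.4436132  -0.41804495]
```

play_rows:
  commands:
    - [0, 0, -0.002, 0, -1]
    - [0, 0, -0.004, 0, -1]
    - [0, 0, -0.004, 0, -1]

```text
time: 8.52
ee_pos: [0.4904, -0.3265, -0.0068]
orientation: [3.141, 0.0, 1.649]
ft_force: [-4.5, 3.4, 11.2]
finger_gap: -0.0002
gripper_force: 5.2
```

The bar is down on its end stop: the force is 11 N at reported z -0.007, so real tip = reported z + 0.0365. Now to the block.

Scaled: -0.18 rad / 3.1416 = -0.0573.

play_rows:
  commands:
    - [0, 0, 0.04, 0, -1]
    - [0, 0, 0.08, -0.0573, 0.2]
    - [-0.002, 0.03, 0.085, -0.1146, 0.2]
    - [-0.005, 0.06, 0.085, -0.1719, 0.2]
    - [-0.008, 0.09, 0.085, -0.2292, 0.2]

```text
time: 9.15
ee_pos: [0.4821, -0.2354, 0.0766]
orientation: [3.141, -0.0, 0.923]
ft_force: [0.5, 0.7, 0.9]
finger_gap: 0.0512
gripper_force: 0.0
```

Scaled: -0.735 rad / 3.1416 = -0.234.

play_rows:
  commands:
    - [-0.002, 0.03, 0, -0.0573, 0.2]
    - [-0.004, 0.05, 0, -0.1146, 0.2]
    - [-0.004, 0.05, 0, -0.1719, 0.2]
    - [-0.004, 0.05, 0, -0.234, 0.2]
    - [-0.004, 0.05, 0, -0.234, 0.2]

```text
time: 9.78
ee_pos: [0.4782, -0.1862, 0.0766]
orientation: [3.142, -0.0, 0.196]
ft_force: [-0.3, -0.5, -0.3]
finger_gap: 0.051
gripper_force: 0.0
```

```bash
python3 bar.py | head -3; python3 - <<'E'
from nest import *
s=get_state();print(s['ee_pos'],s['orientation'],s['finger_gap'])
im,d,X=cloud("scene")
k=(d>0)&(abs(X[...,0]-.478)<.06)&(abs(X[...,1]+.186)<.08)&(X[...,2]>.07)&(X[...,2]<.2)
P=X[k]; print(np.percentile(P,[0.5,5,50],axis=0).round(3))
for z in np.arange(.08,.2,.01):
    q=P[abs(P[:,2]-z)<.005]
    if len(q)>3: print(round(z,2),len(q),q.min(0).round(3)[:2],q.max(0).round(3)[:2])
cv2.imwrite("pics/s5.png",cv2.resize(im[110:240,200:360,::-1],None,fx=4,fy=4,interpolation=2))
E
```

```text
tab 95 [[-0.0973  0.0415 -0.001 ]
 [-0.0848  0.0439  0.023 ]
 [-0.0669  0.0899  0.0271]]
[ 0.47821062 -0.18631524  0.07653534] [3.14154538e+00 3.64749604e-05 1.97393100e-01] 0.05120296076449819
[[ 0.455 -0.252  0.118]
 [ 0.457 -0.248  0.124]
 [ 0.475 -0.214  0.17 ]]
0.12 67 [ 0.461 -0.227] [ 0.494 -0.158]
0.13 104 [ 0.461 -0.228] [ 0.493 -0.149]
0.14 104 [ 0.461 -0.229] [ 0.493 -0.152]
0.15 105 [ 0.462 -0.229] [ 0.492 -0.158]
0.16 102 [ 0.456 -0.245] [ 0.501 -0.14 ]
0.17 187 [ 0.454 -0.248] [ 0.501 -0.132]
0.18 164 [ 0.455 -0.251] [ 0.501 -0.131]
0.19 212 [ 0.454 -0.252] [ 0.502 -0.129]
```

View pics/s5.png

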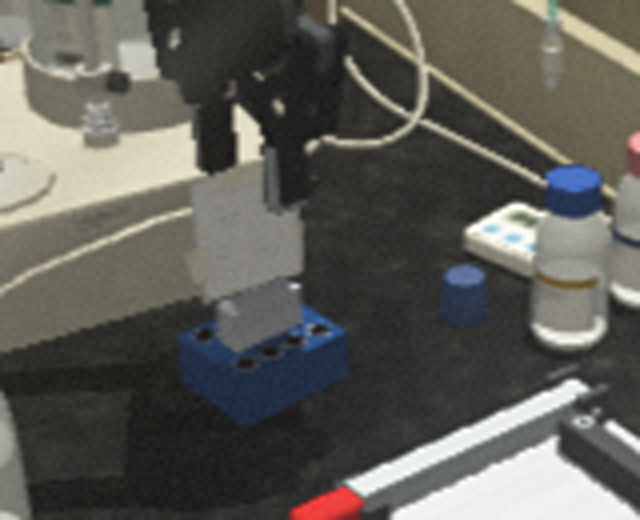

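The bar lies level (tab at crop (330,500)), and the gripper straddles the rib at crop (260,310), with the tips about 41 mm above the reported TCP. Descend and grip.

play_rows:
  commands:
    - [0, 0, -0.04, 0, 0.2]
    - [0, 0, -0.065, 0, 0.2]
    - [0, 0, -0.078, 0, 0.2]
    - [0, 0, -0.078, 0, -1]
    - [0, 0, -0.078, 0, -1]
  squeeze: 60

```text
time: 10.5
ee_pos: [0.479, -0.1865, -0.0001]
orientation: [3.141, -0.002, 0.195]
ft_force: [1.7, -2.8, -2.0]
finger_gap: 0.0156
gripper_force: 12.0
```

play_rows:
  commands:
    - [0, 0, 0, 0, -1]
    - [0, 0, 0, 0, -1]
    - [0, 0, 0, 0, -1]

```text
time: 10.88
ee_pos: [0.479, -0.1865, -0.0002]
orientation: [3.141, -0.002, 0.195]
ft_force: [0.5, 2.9, 6.0]
finger_gap: 0.0144
gripper_force: 61.5
```

Scaled: -0.09 rad / 3.1416 = -0.0286.

play_rows:
  commands:
    - [0, 0, 0.03, 0, -1]
    - [0, 0, 0.06, 0, -1]
    - [0.01, -0.045, 0.07, -0.0095, -1]
    - [0.023, -0.09, 0.07, -0.0191, -1]
    - [0.034, -0.135, 0.07, -0.0286, -1]

```text
time: 11.5
ee_pos: [0.5122, -0.3226, 0.0681]
orientation: [-3.141, 0.001, 0.104]
ft_force: [1.1, -0.1, -3.4]
finger_gap: 0.0145
gripper_force: 60.4
```

play_rows:
  commands:
    - [0.0115, -0.049, 0, 0, -1]
    - [0.0115, -0.049, 0, 0, -1]
    - [0.0115, -0.049, 0, 0, -1]

```text
time: 11.88
ee_pos: [0.5232, -0.3699, 0.0675]
orientation: [-3.14, 0.001, 0.104]
ft_force: [0.0, 0.8, -4.0]
finger_gap: 0.0147
gripper_force: 60.5
```

```bash
cat > blk.py <<'E'
from nest import *
s=get_state();print("tcp nest",((s['ee_pos']-C)@Rn).round(4),s['orientation'].round(4),s['ft_force'].round(2),s['finger_gap'],s['gripper_force'])
im,d,X=cloud("scene"); N=(X-C)@Rn; i=im.astype(int)
k=(d>0)&(abs(N[...,0])<.08)&(abs(N[...,1])<.08)&(i[...,2]>i[...,0]+35)
P=N[k]; print("blue",k.sum(),np.percentile(P,[1,50,99],axis=0).round(4).tolist())
# block's -y face: line fit for yaw, plus -x face
top=P[:,2].max()
for z in (.012,.02):
    q=P[(P[:,2]<top-.006)]
y0=np.percentile(q[:,1],2)
f=q[abs(q[:,1]-y0)<.006]; f=f[(f[:,0]>np.percentile(f[:,0],10))]
print("-y face",len(f),np.polyfit(f[:,0],f[:,1],1).round(4), "z",P[:,2].min().round(4),top.round(4))
x0=np.percentile(q[:,0],2); g=q[abs(q[:,0]-x0)<.006]
print("-x face x",len(g),np.median(g[:,0]).round(4), g[:,1].min().round(4), g[:,1].max().round(4))
E
python3 blk.py
```

```text
tcp nest [-0.0033  0.0048  0.0675] [-3.1401e+00  1.5000e-03  1.0410e-01] [ 0.02  0.8  -3.97] 0.01468391810391954 60.52488684654236
blue 496 [[-0.04, -0.0265, 0.0707], [-0.0299, -0.02, 0.0905], [0.0287, 0.0312, 0.0983]]
-y face 155 [ 0.0011 -0.0249] z 0.0694 0.0991
-x face x 139 -0.0388 -0.0266 0.0325
```

play_rows:
  commands:
    - [0, 0, -0.025, 0, -1]
    - [0, 0, -0.042, 0, -1]
    - [0, 0, -0.05, 0, -1]
    - [0, 0, -0.053, 0, -1]
    - [0, 0, -0.053, 0, -1]

```text
time: 12.55
ee_pos: [0.524, -0.3705, 0.0162]
orientation: [3.141, -0.001, 0.104]
ft_force: [0.3, -0.5, -2.3]
finger_gap: 0.0143
gripper_force: 60.5
```

play_rows:
  commands:
    - [0, 0, -0.001, 0, -1]
    - [0, 0, -0.002, 0, -1]
    - [0, 0, -0.002, 0, -1]

```text
time: 12.92
ee_pos: [0.5237, -0.3704, 0.0137]
orientation: [3.141, -0.0, 0.104]
ft_force: [0.0, 0.3, -2.5]
finger_gap: 0.0144
gripper_force: 60.5
```

play_rows:
  commands:
    - [0, 0, -0.001, 0, -1]
    - [0, 0, -0.001, 0, -1]

```text
time: 13.18
ee_pos: [0.5237, -0.3703, 0.0125]
orientation: [-3.142, 0.0, 0.104]
ft_force: [0.2, -0.6, -3.2]
finger_gap: 0.0145
gripper_force: 60.5
```

play_rows:
  commands:
    - [0, 0, -0.001, 0, -1]
    - [0, 0, -0.001, 0, -1]

```text
time: 13.42
ee_pos: [0.5238, -0.3704, 0.012]
orientation: [3.141, -0.0, 0.104]
ft_force: [-0.9, -0.2, -0.8]
finger_gap: 0.0146
gripper_force: 60.8
```

play_rows:
  commands:
    - [0.003, 0.0035, 0, 0, -1]
    - [0.006, 0.007, 0, 0, -1]
    - [0.009, 0.01, 0, 0, -1]
    - [0.009, 0.01, 0, 0, -1]

```text
time: 13.92
ee_pos: [0.5334, -0.36, 0.0119]
orientation: [3.141, -0.001, 0.105]
ft_force: [0.4, 0.2, 0.1]
finger_gap: 0.0145
gripper_force: 61.0
```

play_rows:
  commands:
    - [0.001, 0.001, 0, 0, -1]
    - [0.001, 0.001, 0, 0, -1]

```text
time: 14.18
ee_pos: [0.5338, -0.3596, 0.0119]
orientation: [3.141, -0.0, 0.104]
ft_force: [-1.7, -1.4, 2.4]
finger_gap: 0.0145
gripper_force: 61.1
```

```bash
python3 blk.py; python3 bar.py | head -3
```

```text
tcp nest [0.0084 0.0139 0.0119] [ 3.1411e+00 -2.0000e-04  1.0420e-01] [-1.74 -1.43  2.42] 0.01452529400777316 61.13177418708801
blue 345 [[-0.0282, -0.0171, 0.0155], [-0.016, -0.0107, 0.0374], [0.0404, 0.04, 0.0434]]
-y face 153 [ 0.0127 -0.0155] z 0.0146 0.1161
-x face x 139 -0.0267 -0.0169 0.0407
tab 157 [[-0.0971  0.0415  0.0139]
 [-0.0833  0.0458  0.0259]
 [-0.0684  0.0633  0.0285]]
```

play_rows:
  commands:
    - [0.001, 0, 0, 0, -1]
    - [0.002, 0, 0, 0, -1]
    - [0.002, 0, 0, 0, -1]

```text
time: 14.65
ee_pos: [0.5345, -0.3595, 0.012]
orientation: [-3.141, 0.003, 0.104]
ft_force: [-10.2, 0.2, 7.3]
finger_gap: 0.0146
gripper_force: 62.0
```

play_rows:
  commands:
    - [0, 0.001, 0, 0, -1]
    - [0, 0.002, 0, 0, -1]
    - [0, 0.002, 0, 0, -1]

```text
time: 15.02
ee_pos: [0.5345, -0.3593, 0.012]
orientation: [3.139, 0.002, 0.103]
ft_force: [-7.8, -5.8, 3.0]
finger_gap: 0.0147
gripper_force: 61.4
```

play_rows:
  commands:
    - [-0.001, 0.001, 0.0005, 0, -1]
    - [-0.001, 0.002, 0.0005, 0, -1]
    - [-0.001, 0.002, 0.0005, 0, -1]

```text
time: 15.4
ee_pos: [0.5343, -0.3572, 0.012]
orientation: [3.138, 0.0, 0.104]
ft_force: [-2.3, -8.7, -1.3]
finger_gap: 0.0147
gripper_force: 60.8
```

```bash
python3 blk.py; python3 bar.py | head -3
```

```text
tcp nest [0.0092 0.0162 0.012 ] [3.1382e+00 4.0000e-04 1.0360e-01] [-2.31 -8.74 -1.26] 0.014718053379069432 60.79962730407715
blue 331 [[-0.0278, -0.015, 0.0158], [-0.0177, 0.0004, 0.0388], [0.0415, 0.0431, 0.0432]]
-y face 126 [ 0.009  -0.0132] z 0.0137 0.3605
-x face x 144 -0.0261 -0.015 0.0434
tab 154 [[-0.097   0.0416  0.0005]
 [-0.0826  0.0461  0.0257]
 [-0.0685  0.0855  0.0284]]
```

play_rows:
  commands:
    - [0.001, 0, 0, 0, -1]
    - [0.0015, 0, 0, 0, -1]
    - [0.0015, 0, 0, 0, -1]

```text
time: 15.88
ee_pos: [0.5342, -0.3572, 0.0119]
orientation: [3.14, 0.004, 0.103]
ft_force: [-9.9, -7.2, 2.3]
finger_gap: 0.0144
gripper_force: 61.3
```

play_rows:
  commands:
    - [0, 0.0005, 0, 0, -1]
    - [0, 0.0005, 0, 0, -1]
    - [0, 0.0005, 0, 0, -1]

```text
time: 16.25
ee_pos: [0.5343, -0.3572, 0.012]
orientation: [3.139, 0.004, 0.103]
ft_force: [-8.7, -8.9, 1.8]
finger_gap: 0.0146
gripper_force: 61.2
```

play_rows:
  commands:
    - [0, 0.0007, 0, 0, -1]
    - [0.0007, 0.0007, 0, 0, -1]
    - [0.0007, 0.0007, 0, 0, -1]
    - [0.0007, 0.0007, 0, 0, -1]

```text
time: 16.75
ee_pos: [0.5343, -0.3571, 0.012]
orientation: [3.138, 0.005, 0.102]
ft_force: [-12.6, -9.8, 3.4]
finger_gap: 0.0142
gripper_force: 61.3
```

```bash
python3 blk.py; python3 bar.py|head -3; python3 - <<'E'
from h import *
im,_=snapshot("scene")
cv2.imwrite("pics/s6.png",cv2.resize(im[160:290,260:410,::-1],None,fx=4,fy=4,interpolation=2))
E
```

```text
tcp nest [0.0091 0.0163 0.012 ] [3.1379 0.005  0.1023] [-12.62  -9.77   3.43] 0.014157697284611697 61.28624618053436
blue 320 [[-0.0273, -0.0148, 0.016], [-0.0134, -0.0039, 0.0393], [0.041, 0.0432, 0.0434]]
-y face 131 [ 0.0181 -0.0133] z 0.0148 0.1168
-x face x 124 -0.0261 -0.0152 0.043
tab 155 [[-0.0972  0.0417  0.0123]
 [-0.0829  0.0466  0.0263]
 [-0.0688  0.0671  0.0283]]
```

View pics/s6.png

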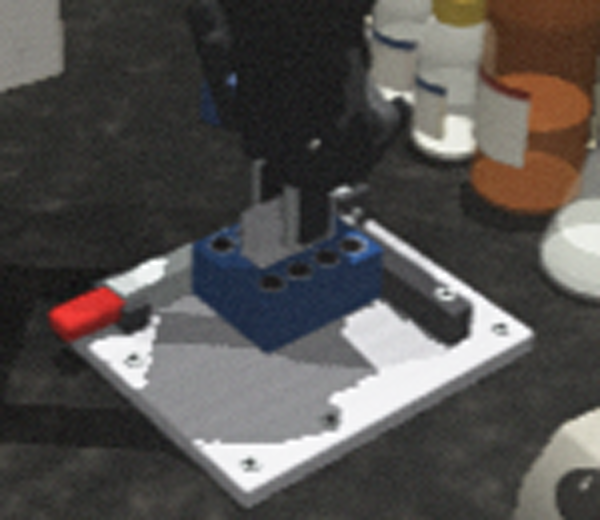

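The block sits flat in the corner at crop (285,280), against the bar and the fence, with the bar level and the tab at (85,310). The arm feels about 12 N and 10 N along world x and y. Handing in.

```bash
python3 -c "
from plant import manip; print(manip.sign_off())"
```

```text
the job is handed in; nothing more can be done
None
```

The job is handed in: the stop bar is down in its fork, and the gripped block sits flat, pressed into the corner with about 12 N towards the fence and 10 N towards the bar (wrist readings, friction included); the hand-in gave no pass or fail result.

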